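# Vibration check on the running spindle of a skate sharpener

### The arm

A 6-joint arm with a two-finger parallel gripper is mounted at the origin on the work surface. World frame = base frame: x ahead of the robot, y to its left, z up, the work surface at z = 0. Lengths are in m, angles in rad, forces in N, time in s.
With the tool pointing down it reaches from about 0.225 to 0.875 m from the base axis. Payload 3.4 kg.
Tool frame: the origin (TCP) lies between the finger pads; the fingertips stand 25 mm ahead of it and the grasp point (between the pads) lies 6 mm ahead of it; z points along the fingers, y is the line along which they close (so a half turn about z gives the same grasp; the last joint's range is limited). The gripper opens to 85 mm and grips with 20 to 120 N. Pads are 22 mm wide; open, the fingers measure 114 mm over their backs; the gripper's body (76 mm by 85 mm) begins 54 mm behind the grasp point. The pads swing forward as they close: fully open they stand 13 mm farther back than shut.
Start: joints at [1.02, 0.276, 1.505, -0, 1.361, -0.121], TCP at [0.24, 0.523, 0.256] pointing down, gripper open.
Joint ranges: [-2.89, 2.89], [-0.75, 2.08], [0.22, 2.7], [-1.18, 4.32], [0.11, 2.71], [-2.7, 2.7]. Speed limits (rad/s): [2.57, 2.57, 3.14, 3.14, 3.14, 3.14].

### API

Orientations are given as a unit quaternion [x, y, z, w].
In Python, from rig import readout, snapshot, camera_params, workorder gives the robot as it stands.
- The arm moves only by the tool carry_out, never from a script. Its argument "commands" is a list of rows, each an object of numbers: "x", "y", "z": the shift along the tool's x, y, z in units of 0.15 m (1.0 is 0.15 m); "ax", "ay", "az": the turn, a rotation vector about the tool's x, y, z in units of 45 degrees (1.0 is 45 degrees); "grip": the opening, from -1 (shut) to 1 (fully open). A call has 1 to 12 rows; each row is the pose to reach, as a shift and turn from the pose commanded when the call began, along the tool's axes at that moment; what a row does not reach only later rows make up. A row lasts 1/10 s, in which the tool goes at most 50 mm and 8.59 degrees, less where a joint would pass 70% of its speed; a pose out of reach is approached as far as the arm can. A call with a number of a shift or a turn outside -1 to 1 is refused whole. A call with a gripper value outside its range is refused whole. The fingers move at their own pace and stop on an object; "squeeze" is the grip in N (left out, the last holds). Time passes only in rows, so rows that repeat a pose let the fingers close. It gives the time, the measured TCP pose, the force, the opening and the grip force at its end, in the units of the state.
- readout.sense(): the state, without advancing time (a new reading comes with each control period).
- snapshot(name): name is "side" or "top" or "wrist"; returns the picture (384x512x3 uint8, red, green, blue); there is no depth.
- camera_params(name): a dict with "fx", "fy", "cx", "cy" (pixels), "rvec" (rotation vector, rad) and "tvec" (3), from world to camera coordinates, as OpenCV has them. Camera axes: x right, y down, z forward; pixel columns grow to the right and rows downward; lengths in m; the calibration is good to about 2 mm. A picture is of the moment at which its call begins: read the wrist's pose just before it. camera_params takes no time and is no camera call; for the wrist camera it gives the pose at the moment of the call.
- workorder.sign_off(): hands the job in; it is judged then, once.
The state is a dict: "time_s": time; "joints": joint angles; "joint_velocities": joint speeds; "joint_efforts": joint torques, N m; "tool_pos": TCP position; "tcp_rot": TCP orientation; "force": force on the tool from outside, world axes, zero at the start; "wrist_torque": the same for the moment, N m; "gripper_width": finger opening in m; "grip_force": force on a finger pad.
Only numpy, scipy, OpenCV 4.12 (cv2) and the standard library are available. Lean on these libraries where they do the work, as an engineer would, in place of code of your own. Each camera call takes 0.05 s, during which the arm holds its last target. There are 200 camera calls.

### The job

The twin-wheel skate sharpener is running on one spindle only: the one towards which its selector lever leans. Lift the vibration pen out of its stand and hold its tip on the middle of the round steel measuring pad on that spindle's bearing housing, square to the pad's sloping face and with light pressure, so that the spring-loaded tip is about half pushed in; keep it there for a few seconds for the reading and finish while still holding it in place. Never jab the machine with the pen, keep the robot and the pen off the selector and the wheels, and leave the other things on the bench where they are.

Things in the scene. Friction and masses are not known exactly. Their poses are not given: they have to be found in the camera images.
- pen: Vibration pen, 160 mm, 0.1-0.2 kg: grey bar, 22 mm (its x) by 32 mm (its y), at z = 42 to 160 mm; 20 mm dia collar at z = 32-42; 8 mm dia steel probe at z = 0-32. Origin at the probe's end when fully out, z from probe to blunt end. Starts upright in the stand, probe down, upper 86 mm free; lift 75 mm or more to clear. Grip across the 22 mm sides.
- probe_end (a point): Contact end of the pen's probe (it moves with the probe as this is pushed in).
- probe (a joint): How far the spring-loaded probe is pushed into the pen, in m: 0 = fully out, 0.008 = fully in against its stop. The push needed is 1.8 N to start and grows by 0.6 N per mm (4.2 N half-way, 6.6 N fully in).
- stand: Fixed black block, 54 x 60 mm and 85 mm tall on a 90 x 90 mm plate, with the pocket (26 x 36 mm, open at the top) that the pen stands in. Origin at the centre of its underside; its x and y axes are those of the pen standing in it (to within the play).
- sharpener: Fixed skate sharpener: red case 520 mm wide, 114 mm tall (133 mm over two flat motor caps), two aluminium spindle heads (80 mm dia, 126 mm tall) in front of it. Origin under its centre; front (towards the robot) is -x, left is +y. Spindle axes at x = -75, y = +180 (left) and -180 mm (right). Outside each head, at x = -35, y = +-244 mm, a dresser post, 126 mm tall.
- pad_left: Measuring pad of the left (+y) spindle: plain steel disc of 26 mm dia with a small centre mark, on the front shoulder of the bearing housing. Origin at the centre of its face; z is the outward normal of the face, which leans 25 degrees from vertical towards the machine's front.
- pad_right: The same pad on the right (-y) spindle.
- selector (a joint): Selector lever in the middle of the machine's top, 55 mm stem with black ball. It is over-centre and drops to one end within the first second: +0.6 rad = leans to the machine's left (+y), left spindle running; -0.6 rad = leans right (-y), right spindle running.
- selector_knob (a point): Centre of the selector lever's 22 mm ball.
- wheel_left: Grinding wheel under the left head, 100 mm dia, 10 mm thick, 40 to 50 mm above the bench; its rim stands out 10 mm in front of the head. Origin at the centre of its underside.
- wheel_right: The same wheel under the right head.
- puck: Bystander: black rubber puck, 76 mm dia, 25 mm tall, origin at the centre of its underside.
- jar: Bystander: white jar, 56 mm dia, 85 mm tall, origin at the centre of its underside.
- hone: Bystander: grey honing stone lying flat, 100 x 26 x 14 mm, origin at the centre of its underside.
- jig: Bystander: aluminium skate-blade jig with a runner clamped in it, 110 x 260 mm, 85 mm tall, origin at the centre of its underside.
Mind the look-alikes: they are no part of the job. Of the things that look like the stand, the middle-sized one is meant.

How it is judged:
On the way, in this order (a step that is already met when the one before it is completed fails the run):
1. the pen is out of its stand, held by the fingers (z of pen in the frame of stand above 0.075 m and contact force between the fingers and pen above 2 N), for 0.2 s.
2. the tip rests on the running spindle's pad, square and light, for two seconds (((value of joint selector above 0.4 rad and contact force between pen and pad_left between 1 and 10 N and distance between probe_end and pad_left below 0.008 m and angle between the z axis of pen and the z axis of pad_left, either way round below 0.175 rad) or (value of joint selector below -0.4 rad and contact force between pen and pad_right between 1 and 10 N and distance between probe_end and pad_right below 0.008 m and angle between the z axis of pen and the z axis of pad_right, either way round below 0.175 rad)) and value of joint probe between 0.0015 and 0.0067 m and contact force between the fingers and pen above 2 N and contact force between pen and stand below 0.1 N), for 2 s.
At the end, for the whole second after the job is handed in: The fingers hold the pen, its tip on the pad of the spindle to which the selector leans: within 8 mm of the pad centre, pen within 10 degrees of the pad normal, probe pushed in 1.5 to 6.7 mm, contact force 1 to 10 N; pen clear of the stand (all of step 2); the arm keeps its last pose, push and grip.
It fails at once if the selector lever was touched (contact force between anything else and selector above 0.3 N).
It fails at once if a grinding wheel was touched (contact force between anything else and wheel_left above 0.3 N or contact force between anything else and wheel_right above 0.3 N).
It fails at once if the machine was jabbed with the pen (over 25 N) (contact force between pen and sharpener above 25 N).
It fails at once if a bystander was moved by more than 25 mm (distance of any of puck, jar, hone, jig from where it was at the start of the episode above 0.025 m).
It also fails if it takes over 45 s, if anything falls off the work surface, if the arm or the gripper's body presses on something with over 40 N, if the wrist force passes 120 N, or if a joint passes its speed limit or range.

## Working session

There is one attempt and no reset: what is moved stays moved. The work goes in short steps, Python scripts to look and compute and a tool call to move; the robot and the scene stay as the last step left them, time stands still between calls to the robot, and variables do not carry over. Pictures are saved under pics/ and viewed, at most 10 in all, crops included, and the job is handed in when it is done.

Besides the shell and the picture viewer there is one more tool, called after "Call:" as name(argument=value, ...), one argument or row to a line, values as JSON. carry_out: Moves the arm, as the interface text tells. Its arguments: {"type":"object","properties":{"commands":{"type":"array"},"squeeze":{"type":"number"}},"required":["commands"]}

```bash
ls; mkdir -p pics; python3 - <<'E'
from rig import readout, snapshot, camera_params
import cv2
for n in ("side","top","wrist"):
    im=snapshot(n); cv2.imwrite(f"pics/{n}0.png",im[:,:,::-1]); p=camera_params(n); print(n,p)
print(readout.sense())
E
```

```text
pics
side {'fx': 397.2794983390462, 'fy': 397.2794983390462, 'cx': 253.6145630731516, 'cy': 190.28521528595127, 'rvec': array([ 2.20960019, -0.18684821,  0.06505484]), 'tvec': array([-0.4840463 ,  0.17606837,  1.27156897])}
top {'fx': 433.6514586237513, 'fy': 433.6514586237513, 'cx': 252.33752088071515, 'cy': 188.1884311884161, 'rvec': array([ 2.21742614, -2.17611461,  0.04349021]), 'tvec': array([0.01039429, 0.50930339, 1.22075654])}
wrist {'fx': 334.72290612969425, 'fy': 334.72290612969425, 'cx': 254.33874459810622, 'cy': 189.38280551039458, 'rvec': array([-2.4473002 , -1.56901106, -0.2120083 ]), 'tvec': array([-0.57295753, -0.03290297,  0.37847222])}
{'time_s': 0.15, 'joints': array([ 1.01998569e+00,  2.76489811e-01,  1.50585789e+00,  8.18118667e-07,
        1.36068772e+00, -1.21007420e-01]), 'joint_velocities': array([-0.00153644, -0.00142947, -0.00287652, -0.00013318, -0.00011282,
       -0.00152614]), 'joint_efforts': array([ 2.43694623e-03, -4.17141616e+01, -2.46033382e+01,  8.27750932e-05,
        7.63653370e-03,  2.89439129e-05]), 'tool_pos': array([0.23941747, 0.52239099, 0.25560933]), 'tcp_rot': array([ 2.13251329e-01,  9.76997109e-01, -6.80934616e-04, -2.38165621e-04]), 'force': array([ 0.88628798, -0.5496821 ,  0.29118032]), 'wrist_torque': array([-0.01667328, -0.03083642,  0.01179354]), 'grip_force': 0.0, 'gripper_width': 0.08531652338301914}
```

View pics/top0.png

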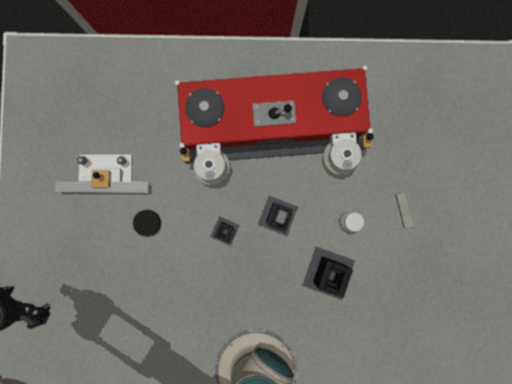

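View pics/side0.png

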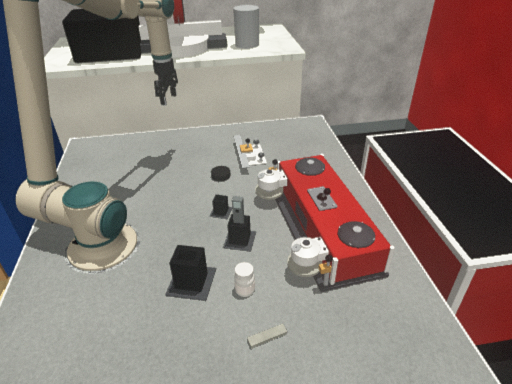

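The top view shows three black stand-like blocks: small at (225,231), middle-sized at (278,215) and large at (329,273). The middle one fits, being middle in size and having the grey pen in it (side view, 238,205). The selector sits near (280,111) in the top view and (323,195) in the side view. I'll confirm both in one enlarged crop.

```bash
cat > h.py <<'E'
import numpy as np, cv2
from scipy.spatial.transform import Rotation as R
from scipy.optimize import least_squares
from rig import readout, snapshot, camera_params
def proj(p,X):
    X=np.atleast_2d(X).astype(float)
    K=np.array([[p['fx'],0,p['cx']],[0,p['fy'],p['cy']],[0,0,1]])
    return cv2.projectPoints(X,p['rvec'],p['tvec'],K,None)[0][:,0]
def onplane(p,uv,z):
    Rm=R.from_rotvec(p['rvec']).as_matrix(); d=Rm.T@np.array([(uv[0]-p['cx'])/p['fx'],(uv[1]-p['cy'])/p['fy'],1]); c=-Rm.T@p['tvec']
    return c+d*(z-c[2])/d[2]
def tri(obs):
    A=[];b=[]
    for p,uv in obs:
        Rm=R.from_rotvec(p['rvec']).as_matrix(); d=Rm.T@np.array([(uv[0]-p['cx'])/p['fx'],(uv[1]-p['cy'])/p['fy'],1]); d/=np.linalg.norm(d); c=-Rm.T@p['tvec']
        P=np.eye(3)-np.outer(d,d); A.append(P); b.append(P@c)
    return np.linalg.lstsq(np.vstack(A),np.hstack(b),rcond=None)[0]
def crop(im,x,y,w,h,s): return cv2.resize(im[y:y+h,x:x+w],(int(w*s),int(h*s)),interpolation=cv2.INTER_CUBIC)
E
python3 - <<'E'
from h import *
t=cv2.imread("pics/top0.png"); s=cv2.imread("pics/side0.png")
a=np.hstack([crop(t,245,80,66,50,6),crop(s,290,170,66,50,6)])
b=np.hstack([crop(t,250,190,66,50,6),crop(s,210,190,66,50,6)])
cv2.imwrite("pics/c1.png",np.vstack([a,b]))
E
```

```text
(no output)
```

View pics/c1.png

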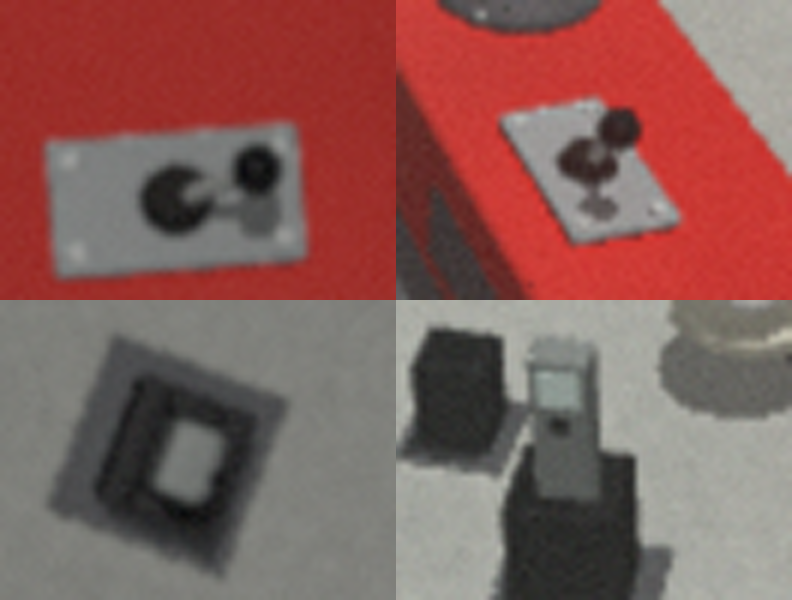

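The crop shows the selector ball at top pixel (288,108), to the right of its pivot at (275,113). It leans right (-y), so the right spindle is running, which I'll re-check after 1 s. The pen stands in the middle block, with the pen top centre at about (281,217) and its 32 mm side mostly along world x.

```bash
python3 - <<'E'
from h import *
T=camera_params('top');S=camera_params('side')
pt=[onplane(T,(250+u/6,190+(v-300)/6),0.171)[:2] for u,v in [(172,415),(224,425),(205,505),(155,495)]]
pt=np.array(pt);c=pt.mean(0);print("pen top",c, "edges",np.diff(np.vstack([pt,pt[:1]]),axis=0))
pl=np.array([onplane(T,(250+u/6,190+(v-300)/6),0.006)[:2] for u,v in [(118,335),(288,402),(225,577),(48,510)]])
print("plate",pl.mean(0),np.diff(np.vstack([pl,pl[:1]]),axis=0))
e=[pl[1]-pl[2],pl[0]-pl[3]];d=sum(e);print("yaw of 'up' edge deg",np.degrees(np.arctan2(d[1],d[0])))
print("pen tri",tri([(T,(281.3,216.7)),(S,(210+(563)/6-66,190+(350-300)/6))]))
L=np.array([[-.075,.18,.126],[-.075,-.18,.126],[-.13,.26,.114],[-.13,-.26,.114],[.13,.26,.114],[.13,-.26,.114]])
f=lambda uv,z:onplane(T,uv,z)
W=[f((209,164),.126),f((345.5,154),.126),f((182,147),.114),f((371,131),.114),f((178,83),.114),f((366,68),.114)]
W=np.array(W);print(W.round(4))
yaw=np.arctan2(*(-(W[0]-W[1])[:2]*[1,-1])[[0,1]])
print("yaw",np.degrees(np.arctan2(-(W[0]-W[1])[0],(W[0]-W[1])[1])), "headdist",np.linalg.norm(W[0]-W[1]),"casewidth",np.linalg.norm(W[4]-W[5]))
# camera in tool frame
s=readout.sense();w=camera_params('wrist');Rm=R.from_rotvec(w['rvec']).as_matrix();Rt=R.from_quat(s['tcp_rot']).as_matrix()
print("cam in tool",Rt.T@(-Rm.T@w['tvec']-s['tool_pos']));print((Rt.T@Rm.T).round(3));print(Rt.round(3))
E
```

```text
pen top [ 0.43308246 -0.0540154 ] edges [[-0.0037004  -0.02142838]
 [-0.03293496  0.00729154]
 [ 0.00370283  0.02058109]
 [ 0.03293253 -0.00644425]]
plate [ 0.43152998 -0.05530667] [[-0.03027324 -0.08116985]
 [-0.08326445  0.02860691]
 [ 0.03000639  0.08429303]
 [ 0.0835313  -0.03173009]]
yaw of 'up' edge deg -19.887177752838088
pen tri [ 0.43538476 -0.0538404   0.16990492]
[[ 0.5644  0.1325  0.126 ]
 [ 0.5968 -0.2195  0.126 ]
 [ 0.6089  0.2055  0.114 ]
 [ 0.66   -0.2881  0.114 ]
 [ 0.7781  0.2205  0.114 ]
 [ 0.8268 -0.2738  0.114 ]]
yaw 5.262998083701427 headdist 0.35354982919650824 casewidth 0.49669386969313367
cam in tool [ 0.06849758 -0.00162108 -0.1176921 ]
[[-0.001 -0.964 -0.266]
 [ 1.    -0.001  0.001]
 [-0.001 -0.266  0.964]]
[[-0.909  0.417 -0.001]
 [ 0.417  0.909 -0.001]
 [ 0.    -0.001 -1.   ]]
```

Call:
carry_out(
  commands=[
    {"x":-0.3,"y":-0.3},
    {"x":-0.6,"y":-0.65},
    {"x":-0.92,"y":-0.99},
    {"x":-0.92,"y":-0.99},
    {"x":-0.92,"y":-0.99},
    {"x":-0.92,"y":-0.99},
  ],
)

```text
invalid input
```

Call:
carry_out(
  commands=[
    {"x":-0.3,"y":-0.3},
    {"x":-0.6,"y":-0.65},
    {"x":-0.92,"y":-0.99},
    {"x":-0.92,"y":-0.99},
    {"x":-0.92,"y":-0.99},
    {"x":-0.92,"y":-0.99},
  ],
)

```text
invalid input
```

Call:
carry_out(
  commands=[
    {"x":-0.3,"y":-0.3,"az":-0.05},
    {"x":-0.6,"y":-0.65,"az":-0.1},
    {"x":-0.92,"y":-0.99,"az":-0.1},
    {"x":-0.92,"y":-0.99,"az":-0.1},
    {"x":-0.92,"y":-0.99,"az":-0.1},
    {"x":-0.92,"y":-0.99,"az":-0.1},
    {"x":-0.92,"y":-0.99,"az":-0.1},
  ],
)

```text
invalid input
```

```bash
cat >> h.py <<'E'
def units(s,tp,Rt):  # move from state to target pose, in tool units
    r=R.from_quat(s['tcp_rot']); d=r.inv().apply(np.array(tp)-s['tool_pos'])/.15
    a=(r.inv()*Rt).as_rotvec(degrees=True)/45
    return d.round(3),a.round(3)
E
python3 - <<'E'
from h import *
import json
s=readout.sense();w=camera_params('wrist');im=snapshot('wrist')
print(s['time_s'],s['tool_pos'],R.from_quat(s['tcp_rot']).as_matrix().round(3),s['force'])
np.savez('w1.npz',**w,tool=s['tool_pos'],q=s['tcp_rot'])
im=im[:,:,::-1].copy()
t=snapshot('top')[:,:,::-1]
im=cv2.resize(im,(768,576),interpolation=cv2.INTER_CUBIC)
im[:150,:198]=crop(t,245,80,66,50,3)
cv2.imwrite('pics/w1.png',im)
E
```

```text
0.15 [0.23941747 0.52239099 0.25560933] [[-0.909  0.417 -0.001]
 [ 0.417  0.909 -0.001]
 [ 0.    -0.001 -1.   ]] [ 0.88628798 -0.5496821   0.29118032]
```

View pics/w1.png

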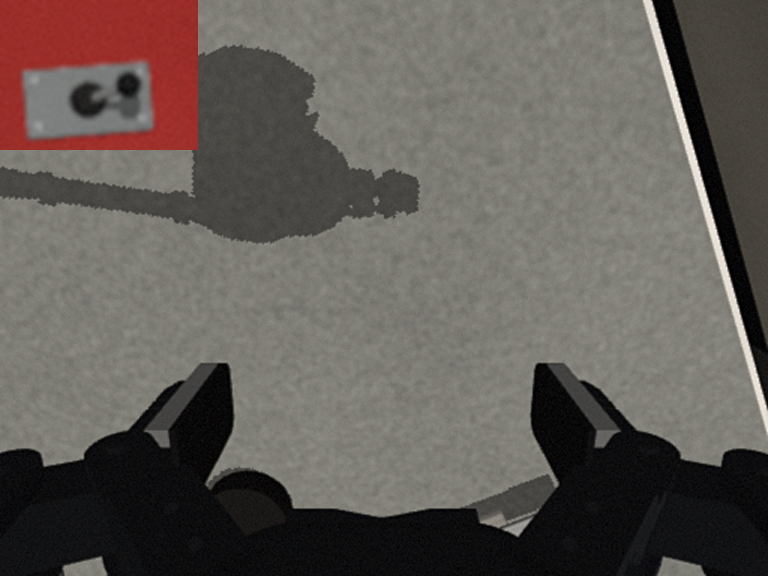

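The arm has not moved, since the calls were refused; the picture shows bare bench, the puck at (250,490) and the fingers. The rows probably need every key, so I'll try full rows.

Call:
carry_out(
  commands=[
    {"x":-0.3,"y":-0.3,"z":0,"ax":0,"ay":0,"az":0,"grip":1},
    {"x":-0.6,"y":-0.65,"z":0,"ax":0,"ay":0,"az":0,"grip":1},
    {"x":-0.92,"y":-0.99,"z":0,"ax":0,"ay":0,"az":0,"grip":1},
    {"x":-0.92,"y":-0.99,"z":0,"ax":0,"ay":0,"az":0,"grip":1},
    {"x":-0.92,"y":-0.99,"z":0,"ax":0,"ay":0,"az":0,"grip":1},
    {"x":-0.92,"y":-0.99,"z":0,"ax":0,"ay":0,"az":0,"grip":1},
  ],
)

```text
time_s: 0.85
tool_pos: [0.3036, 0.3294, 0.2566]
tcp_rot: [0.215, 0.977, 0.001, 0.0]
force: [0.4, 0.1, -0.3]
gripper_width: 0.0854
grip_force: 0.0
```

Call:
carry_out(
  commands=[
    {"x":-0.3,"y":-0.3,"z":0,"ax":0,"ay":0,"az":0,"grip":1},
    {"x":-0.6,"y":-0.65,"z":0,"ax":0,"ay":0,"az":0,"grip":1},
    {"x":-0.92,"y":-0.99,"z":0,"ax":0,"ay":0,"az":0,"grip":1},
    {"x":-0.92,"y":-0.99,"z":0,"ax":0,"ay":0,"az":0,"grip":1},
    {"x":-0.92,"y":-0.99,"z":0,"ax":0,"ay":0,"az":0,"grip":1},
    {"x":-0.92,"y":-0.99,"z":0,"ax":0,"ay":0,"az":0,"grip":1},
  ],
)

```text
time_s: 1.45
tool_pos: [0.3675, 0.138, 0.2563]
tcp_rot: [0.214, 0.977, 0.001, -0.0]
force: [-0.6, 0.4, -1.4]
gripper_width: 0.0853
grip_force: 0.0
```

Call:
carry_out(
  commands=[
    {"x":-0.3,"y":-0.3,"z":0,"ax":0,"ay":0,"az":-0.05,"grip":1},
    {"x":-0.6,"y":-0.65,"z":0,"ax":0,"ay":0,"az":-0.1,"grip":1},
    {"x":-0.92,"y":-0.99,"z":0,"ax":0,"ay":0,"az":-0.1,"grip":1},
    {"x":-0.92,"y":-0.99,"z":0,"ax":0,"ay":0,"az":-0.1,"grip":1},
    {"x":-0.92,"y":-0.99,"z":0,"ax":0,"ay":0,"az":-0.1,"grip":1},
    {"x":-0.92,"y":-0.99,"z":0,"ax":0,"ay":0,"az":-0.1,"grip":1},
    {"x":-0.92,"y":-0.99,"z":0,"ax":0,"ay":0,"az":-0.1,"grip":1},
  ],
)

```text
time_s: 2.15
tool_pos: [0.4302, -0.0523, 0.256]
tcp_rot: [0.173, 0.985, 0.001, -0.001]
force: [-0.1, 0.8, 0.6]
gripper_width: 0.0852
grip_force: 0.0
```

```bash
python3 - <<'E'
from h import *
s=readout.sense();w=camera_params('wrist');im=snapshot('wrist')
print(s['time_s'],s['tool_pos'],R.from_quat(s['tcp_rot']).as_matrix().round(3),s['force'])
np.savez('w2.npz',**w,tool=s['tool_pos'],q=s['tcp_rot'])
im=im[:,:,::-1].copy()
t=snapshot('side')[:,:,::-1]
im=cv2.resize(im,(768,576),interpolation=cv2.INTER_CUBIC)
im[426:,:198]=crop(t,290,170,66,50,3)
cv2.imwrite('pics/w2.png',im)
E
```

```text
2.15 [ 0.43018626 -0.0522702   0.25600871] [[-0.94   0.341 -0.001]
 [ 0.341  0.94   0.002]
 [ 0.001  0.001 -1.   ]] [-0.11450067  0.79997341  0.63524986]
```

View pics/w2.png

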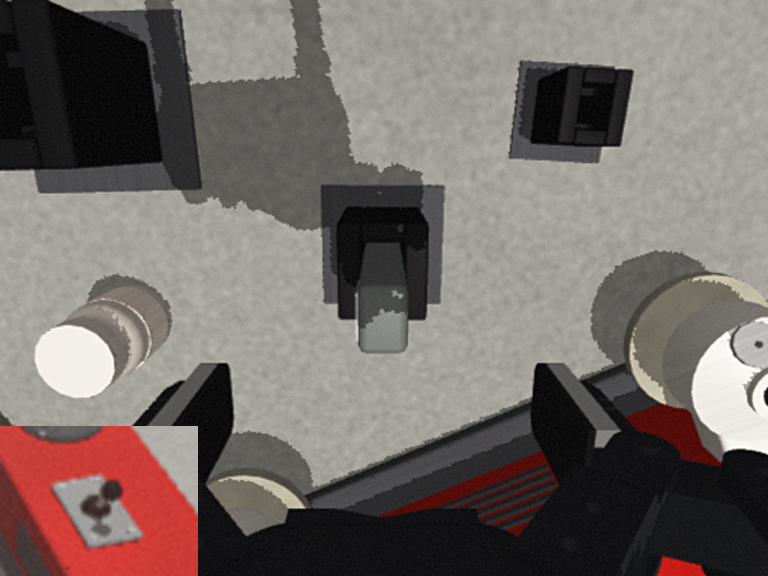

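The wrist view shows the pen top centred near (382,320) in the enlarged picture (original 255,213), with its sides aligned with the picture, and the stand plate at (321–445,185–303). The selector still leans right.

```bash
python3 - <<'E'
from h import *
w=dict(np.load('w2.npz'));s=readout.sense()
P=lambda u,v,z:onplane(w,(u/1.5,v/1.5),z)
for n,q in dict(tl=(358,352),tr=(408,352)).items(): print(n,P(*q,.171))
pl=np.array([P(u,v,.006) for u,v in [(321,186),(445,185),(443,303),(323,302)]]);print('plate',pl.mean(0),np.linalg.norm(pl[0]-pl[1]))
e=P(408,352,.171)-P(358,352,.171);print(np.degrees(np.arctan2(e[1],e[0])))
mid=P(383,352,.171); r=R.from_quat(s['tcp_rot']); print('centre by edge',mid+r.apply([.016,0,0]))
c=np.array([.4325,-.0545,.152])
print(units(s,c,r))
E
```

```text
tl [ 0.44304528 -0.06920751  0.171     ]
tr [ 0.45050625 -0.04877967  0.171     ]
plate [ 0.43314135 -0.05310647  0.006     ] 0.08937306808886128
69.93602855456153
centre by edge [ 0.43173285 -0.05354283  0.17101112]
(array([-0.021, -0.008,  0.695]), array([0., 0., 0.]))
```

Call:
carry_out(
  commands=[
    {"x":-0.018,"y":-0.004,"z":0.2,"ax":0,"ay":0,"az":0,"grip":1},
    {"x":-0.018,"y":-0.004,"z":0.4,"ax":0,"ay":0,"az":0,"grip":1},
    {"x":-0.018,"y":-0.004,"z":0.6,"ax":0,"ay":0,"az":0,"grip":1},
    {"x":-0.018,"y":-0.004,"z":0.7,"ax":0,"ay":0,"az":0,"grip":1},
    {"x":-0.018,"y":-0.004,"z":0.7,"ax":0,"ay":0,"az":0,"grip":-0.2},
    {"x":-0.018,"y":-0.004,"z":0.7,"ax":0,"ay":0,"az":0,"grip":-0.6},
    {"x":-0.018,"y":-0.004,"z":0.7,"ax":0,"ay":0,"az":0,"grip":-1},
    {"x":-0.018,"y":-0.004,"z":0.7,"ax":0,"ay":0,"az":0,"grip":-1},
    {"x":-0.018,"y":-0.004,"z":0.7,"ax":0,"ay":0,"az":0,"grip":-1},
    {"x":-0.018,"y":-0.004,"z":0.7,"ax":0,"ay":0,"az":0,"grip":-1},
  ],
  squeeze=60,
)

```text
time_s: 3.25
tool_pos: [0.4335, -0.056, 0.1522]
tcp_rot: [0.175, 0.985, 0.001, 0.001]
force: [1.2, 3.4, 4.7]
gripper_width: 0.022
grip_force: 62.8
```

Call:
carry_out(
  commands=[
    {"x":0,"y":0,"z":-0.1,"ax":0,"ay":0,"az":0,"grip":-1},
    {"x":0,"y":0,"z":-0.2,"ax":0,"ay":0,"az":0,"grip":-1},
    {"x":0,"y":0,"z":-0.35,"ax":0,"ay":0,"az":0,"grip":-1},
    {"x":0,"y":0,"z":-0.5,"ax":0,"ay":0,"az":0,"grip":-1},
    {"x":0,"y":0,"z":-0.65,"ax":0,"ay":0,"az":0,"grip":-1},
    {"x":0,"y":0,"z":-0.8,"ax":0,"ay":0,"az":0,"grip":-1},
    {"x":0,"y":0,"z":-1,"ax":0,"ay":0,"az":0,"grip":-1},
    {"x":0,"y":0,"z":-1,"ax":0,"ay":0,"az":0,"grip":-1},
    {"x":0,"y":0,"z":-1,"ax":0,"ay":0,"az":0,"grip":-1},
    {"x":0,"y":0,"z":-1,"ax":0,"ay":0,"az":0,"grip":-1},
  ],
)

```text
time_s: 4.25
tool_pos: [0.4317, -0.0562, 0.2999]
tcp_rot: [0.175, 0.985, 0.0, -0.001]
force: [0.2, 0.0, -2.0]
gripper_width: 0.0211
grip_force: 62.4
```

```bash
python3 - <<'E'
from h import *
s=readout.sense();print(s['time_s'],s['tool_pos'],s['gripper_width'],s['grip_force'],s['force'])
# viewing pose: pad guess
psi=np.radians(5.3); mx=np.array([np.cos(psi),np.sin(psi),0]); n=-np.sin(np.radians(25))*mx+np.array([0,0,np.cos(np.radians(25))])
head=np.array([.5968,-.2195,0]); pad=head-.045*mx+[0,0,.095]
z=-n; y=np.cross(z,-mx); y/=np.linalg.norm(y); x=np.cross(y,z); Rt=R.from_matrix(np.c_[x,y,z]); print(Rt.as_matrix().round(3))
L=.135-.006+.0  # tip to TCP guess ... TCP is 6mm behind grasp at pen z 135 -> 141
tp=pad+n*(.141+.06)
np.savez('goal.npz',R=Rt.as_matrix(),pad=pad,n=n)
print(tp,units(s,tp,Rt))
w=camera_params('wrist');im=snapshot('wrist');cv2.imwrite('pics/w3.png',im[:,:,::-1])
E
```

```text
4.25 [ 0.43166092 -0.05616988  0.29989277] 0.021059665200876647 62.40768313407898 [ 0.18222042  0.04637627 -2.03979   ]
[[-0.902 -0.092  0.421]
 [-0.084  0.996  0.039]
 [-0.423 -0.    -0.906]]
[ 0.46740929 -0.23150321  0.27716787] (array([-0.627, -1.015,  0.15 ]), array([-0.123, -0.55 , -0.556]))
```

Call:
carry_out(
  commands=[
    {"x":-0.1,"y":-0.17,"z":0,"ax":-0.02,"ay":-0.08,"az":-0.08,"grip":-1},
    {"x":-0.2,"y":-0.34,"z":0.01,"ax":-0.04,"ay":-0.18,"az":-0.18,"grip":-1},
    {"x":-0.3,"y":-0.5,"z":0.02,"ax":-0.06,"ay":-0.27,"az":-0.28,"grip":-1},
    {"x":-0.4,"y":-0.67,"z":0.02,"ax":-0.08,"ay":-0.37,"az":-0.37,"grip":-1},
    {"x":-0.5,"y":-0.83,"z":0.03,"ax":-0.1,"ay":-0.46,"az":-0.46,"grip":-1},
    {"x":-0.58,"y":-1.0,"z":0.03,"ax":-0.12,"ay":-0.55,"az":-0.556,"grip":-1},
    {"x":-0.58,"y":-1.0,"z":0.03,"ax":-0.12,"ay":-0.55,"az":-0.556,"grip":-1},
    {"x":-0.58,"y":-1.0,"z":0.03,"ax":-0.12,"ay":-0.55,"az":-0.556,"grip":-1},
    {"x":-0.58,"y":-1.0,"z":0.03,"ax":-0.12,"ay":-0.55,"az":-0.556,"grip":-1},
    {"x":-0.58,"y":-1.0,"z":0.03,"ax":-0.12,"ay":-0.55,"az":-0.556,"grip":-1},
  ],
)

```text
time_s: 5.3
tool_pos: [0.4629, -0.2257, 0.2965]
tcp_rot: [-0.046, 0.975, 0.009, 0.217]
force: [0.6, 0.3, -1.7]
gripper_width: 0.0213
grip_force: 62.2
```

```bash
python3 - <<'E'
from h import *
s=readout.sense();w=camera_params('wrist');im=snapshot('wrist')
print(s['time_s'],s['tool_pos'],R.from_quat(s['tcp_rot']).as_matrix().round(3),s['force'])
np.savez('w4.npz',**w,tool=s['tool_pos'],q=s['tcp_rot'])
g=np.load('goal.npz');r=R.from_quat(s['tcp_rot'])
print('pred pad',proj(w,g['pad']),'pred tip',proj(w,s['tool_pos']+r.apply([0,0,.141])))
cv2.imwrite('pics/w4.png',cv2.resize(im[:,:,::-1],(768,576),interpolation=cv2.INTER_CUBIC))
cv2.imwrite('pics/s4.png',snapshot('side')[:,:,::-1]);cv2.imwrite('pics/t4.png',snapshot('top')[:,:,::-1])
E
```

```text
5.3 [ 0.46289132 -0.2256993   0.29654768] [[-0.902 -0.094  0.422]
 [-0.086  0.996  0.038]
 [-0.424 -0.002 -0.906]] [ 0.59793508  0.28822615 -1.6586949 ]
pred pad [[249.40286628 161.4911447 ]] pred tip [[255.44408171 186.01299415]]
```

View pics/w4.png

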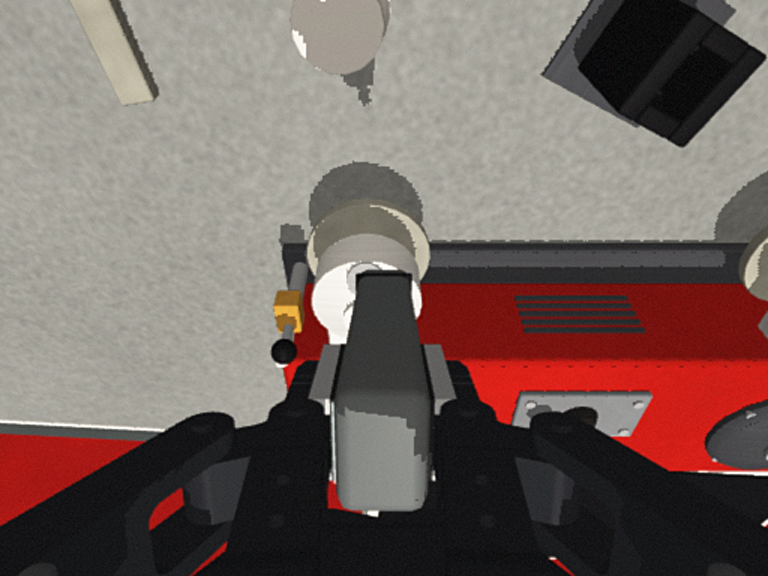

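The pad's disc edge shows at about (363,268), mostly hidden behind the pen. The post is at (288,310), and the lever plate at (580,413) is well away. I'll sidestep to both sides to see the pad unobstructed and triangulate it.

Call:
carry_out(
  commands=[
    {"x":0.02,"y":0.15,"z":0,"ax":0,"ay":0,"az":0,"grip":-1},
    {"x":0.05,"y":0.27,"z":0,"ax":0,"ay":0,"az":0,"grip":-1},
    {"x":0.1,"y":0.27,"z":0,"ax":0,"ay":0,"az":0,"grip":-1},
    {"x":0.1,"y":0.27,"z":0,"ax":0,"ay":0,"az":0,"grip":-1},
    {"x":0.1,"y":0.27,"z":0,"ax":0,"ay":0,"az":0,"grip":-1},
  ],
)

```text
time_s: 5.95
tool_pos: [0.4456, -0.1884, 0.2906]
tcp_rot: [-0.045, 0.975, 0.008, 0.218]
force: [0.4, -0.2, -1.2]
gripper_width: 0.0215
grip_force: 62.4
```

```bash
python3 - <<'E'
from h import *
s=readout.sense();w=camera_params('wrist');im=snapshot('wrist')
np.savez('w5.npz',**w,tool=s['tool_pos'],q=s['tcp_rot']);cv2.imwrite('pics/w5.png',im[:,:,::-1])
E
```

Call:
carry_out(
  commands=[
    {"x":0,"y":-0.2,"z":0,"ax":0,"ay":0,"az":0,"grip":-1},
    {"x":0,"y":-0.4,"z":0,"ax":0,"ay":0,"az":0,"grip":-1},
    {"x":0,"y":-0.6,"z":0,"ax":0,"ay":0,"az":0,"grip":-1},
    {"x":0,"y":-0.6,"z":0,"ax":0,"ay":0,"az":0,"grip":-1},
    {"x":0,"y":-0.6,"z":0,"ax":0,"ay":0,"az":0,"grip":-1},
    {"x":0,"y":-0.6,"z":0,"ax":0,"ay":0,"az":0,"grip":-1},
  ],
)

```text
time_s: 6.6
tool_pos: [0.4569, -0.2745, 0.2922]
tcp_rot: [-0.042, 0.976, 0.008, 0.214]
force: [0.4, -0.4, -1.8]
gripper_width: 0.0217
grip_force: 62.2
```

```bash
python3 - <<'E'
from h import *
s=readout.sense();w=camera_params('wrist');im=snapshot('wrist')[:,:,::-1]
np.savez('w6.npz',**w,tool=s['tool_pos'],q=s['tcp_rot']);cv2.imwrite('pics/w6.png',im)
a=cv2.imread('pics/w5.png'); g=np.load('goal.npz')
o=[]
for i,k in((a,'w5.npz'),(im,'w6.npz')):
    p=proj(dict(np.load(k)),g['pad']+[0,0,.0])[0]; x,y=int(p[0])-33,int(p[1])-33
    print(k,x,y); o.append(crop(i,x,y,66,90,6))
cv2.imwrite('pics/c6.png',np.hstack(o))
E
```

```text
w5.npz 179 142
w6.npz 263 140
```

View pics/c6.png

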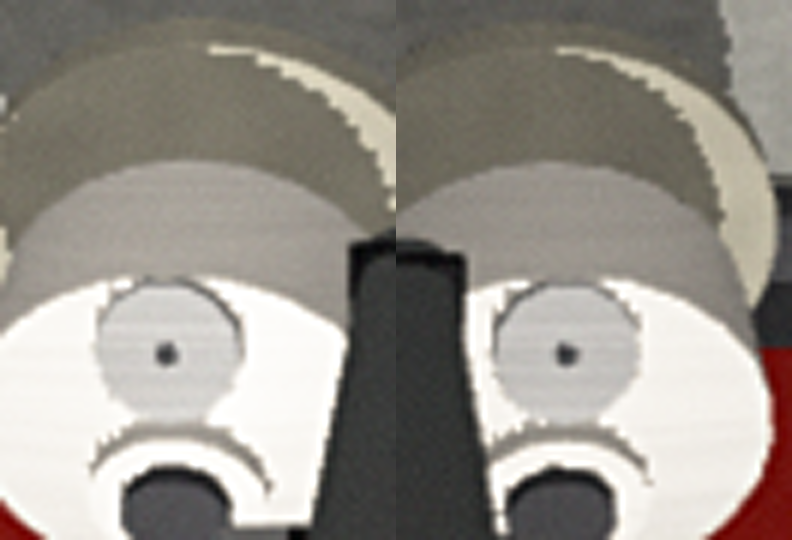

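The crop shows the round pad with its dark centre mark at original pixels (206.3,200.4) in view w5 and (290.9,198.4) in view w6. The head and the wheel below it are as expected.

```bash
python3 - <<'E'
from h import *
w5=dict(np.load('w5.npz'));w6=dict(np.load('w6.npz'));w4=dict(np.load('w4.npz'))
pad=tri([(w5,(206.25,200.4)),(w6,(290.9,198.4))]);print('pad',pad,proj(w5,pad),proj(w6,pad))
def toolplane(w,uv,zt):
    Rm=R.from_rotvec(w['rvec']).as_matrix();c=-Rm.T@w['tvec'];d=Rm.T@np.array([(uv[0]-w['cx'])/w['fx'],(uv[1]-w['cy'])/w['fy'],1])
    Q=R.from_quat(w['q']).as_matrix();c=Q.T@(c-w['tool']);d=Q.T@d
    return (c+d*(zt-c[2])/d[2]).round(4)
for uv in [(357,274),(411,274)]: print('bar bottom',toolplane(w4,np.array(uv)/1.5,.099))
for uv in [(337,500),(427,507),(341,395),(432,400)]: print('top',toolplane(w4,np.array(uv)/1.5,-.019))
g=np.load('goal.npz');n=g['n'];s=readout.sense();Rt=R.from_matrix(g['R'])
tp=pad+n*(.141+.03);print(tp,units(s,tp,Rt)); np.savez('pad.npz',pad=pad,n=n,R=g['R'])
print(s['tool_pos'])
psi=np.radians(5.3);mx=np.array([np.cos(psi),np.sin(psi),0]);print('pad rel head axis', (pad-[.5968,-.2195,0])@mx, (pad-[.5968,-.2195,0])@[-mx[1],mx[0],0])
E
```

```text
pad [ 0.57029035 -0.22828101  0.11408384] [[206.2507753  200.41612483]] [[290.8990266 198.3838295]]
bar bottom [ 0.0135 -0.0119  0.099 ]
bar bottom [0.0135 0.0123 0.099 ]
top [-0.0106 -0.0114 -0.019 ]
top [-0.0126  0.0096 -0.019 ]
top [ 0.0164 -0.0099 -0.019 ]
top [ 0.0151  0.01   -0.019 ]
[ 0.49833159 -0.23495642  0.26906247] (array([-0.205,  0.237,  0.265]), array([-0.007, -0.006, -0.005]))
[ 0.45696213 -0.27419536  0.29232874]
pad rel head axis -0.027207418929947522 -0.006294753084833278
```

Call:
carry_out(
  commands=[
    {"x":-0.07,"y":0.08,"z":0,"ax":0,"ay":0,"az":0,"grip":-1},
    {"x":-0.14,"y":0.16,"z":0,"ax":0,"ay":0,"az":0,"grip":-1},
    {"x":-0.205,"y":0.237,"z":0.07,"ax":0,"ay":0,"az":0,"grip":-1},
    {"x":-0.205,"y":0.237,"z":0.14,"ax":0,"ay":0,"az":0,"grip":-1},
    {"x":-0.205,"y":0.237,"z":0.2,"ax":0,"ay":0,"az":0,"grip":-1},
    {"x":-0.205,"y":0.237,"z":0.265,"ax":0,"ay":0,"az":0,"grip":-1},
    {"x":-0.205,"y":0.237,"z":0.265,"ax":0,"ay":0,"az":0,"grip":-1},
    {"x":-0.205,"y":0.237,"z":0.265,"ax":0,"ay":0,"az":0,"grip":-1},
    {"x":-0.205,"y":0.237,"z":0.265,"ax":0,"ay":0,"az":0,"grip":-1},
  ],
)

```text
time_s: 7.55
tool_pos: [0.4986, -0.2363, 0.2694]
tcp_rot: [-0.042, 0.976, 0.007, 0.214]
force: [0.2, -0.9, -2.0]
gripper_width: 0.0211
grip_force: 62.2
```

```bash
python3 - <<'E'
from h import *
s=readout.sense();S=camera_params('side');im=snapshot('side')[:,:,::-1].copy()
cv2.imwrite('pics/s7.png',im)
k=np.load('pad.npz');pad,n=k['pad'],k['n'];r=R.from_quat(s['tcp_rot']);tc=s['tool_pos']
a=[pad,tc+r.apply([0,0,.141]),tc+r.apply([0,0,.099]),tc+r.apply([0,0,-.019]),tc+r.apply([-.004,0,.141])]
P=np.array([proj(S,q)[0] for q in a]);print(P.round(1)); print(s['tool_pos'],s['force'],units(s,pad+n*.171,R.from_matrix(k['R'])))
x,y=int(P[1,0])-40,int(P[1,1])-45
big=crop(im,x,y,80,75,8)
for q,c in zip(P,[(0,255,0),(0,0,255),(255,0,0),(255,0,0),(0,255,255)]):
    cv2.circle(big,tuple(int(v) for v in (q-[x,y]+.5)*8),3,c,-1)
cv2.imwrite('pics/c7.png',big);print(x,y)
E
```

```text
[[294.8 247.6]
 [290.9 241.9]
 [285.  232.6]
 [266.7 203.8]
 [292.2 241.1]]
[ 0.498575   -0.23632209  0.26940392] [ 0.18238445 -0.93768248 -2.03525492] (array([0.002, 0.009, 0.002]), array([-0.009, -0.005, -0.006]))
250 196
```

View pics/c7.png

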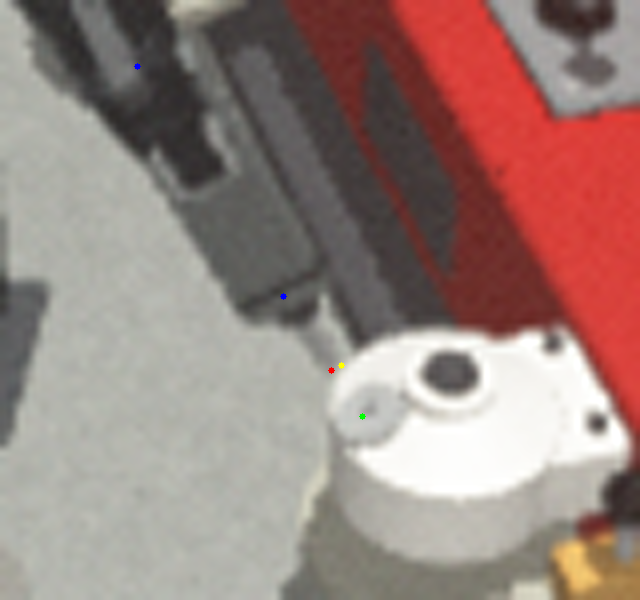

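The crop shows the bar's bottom edge centred where predicted (283,296), and the probe end at about (333,368), near the predicted red dot. The pad centre appears at about (372,415), within about 3 mm of the estimate. I'll go down along the pen axis, slowly near contact.

Call:
carry_out(
  commands=[
    {"x":-0.005,"y":0,"z":0.04,"ax":0,"ay":0,"az":0,"grip":-1},
    {"x":-0.005,"y":0,"z":0.08,"ax":0,"ay":0,"az":0,"grip":-1},
    {"x":-0.005,"y":0,"z":0.11,"ax":0,"ay":0,"az":0,"grip":-1},
    {"x":-0.005,"y":0,"z":0.13,"ax":0,"ay":0,"az":0,"grip":-1},
    {"x":-0.005,"y":0,"z":0.147,"ax":0,"ay":0,"az":0,"grip":-1},
    {"x":-0.005,"y":0,"z":0.147,"ax":0,"ay":0,"az":0,"grip":-1},
    {"x":-0.005,"y":0,"z":0.147,"ax":0,"ay":0,"az":0,"grip":-1},
  ],
)

```text
time_s: 8.3
tool_pos: [0.5085, -0.235, 0.2495]
tcp_rot: [-0.042, 0.976, 0.007, 0.214]
force: [0.6, -0.3, -1.1]
gripper_width: 0.0214
grip_force: 62.2
```

```bash
cat > st.py <<'E'
from h import *
k=np.load('pad.npz');pad,n=k['pad'],k['n'];F=[]
for i in range(1):
    s=readout.sense();F.append(s['force']);
r=R.from_quat(s['tcp_rot']);d=r.inv().apply(s['tool_pos']-pad)*1000
print(s['time_s'],'tool rel pad in tool mm',d.round(1),'force in tool',r.inv().apply(s['force']+[0,0,1.9]).round(2),'Fn',round(float((s['force']+[0,0,1.9])@n),2),'rot err',np.degrees(np.arccos(-(r.apply([0,0,1])@n))).round(2))
E
python3 st.py
```

```text
8.3 tool rel pad in tool mm [  -0.4   -1.9 -149. ] force in tool [-0.84 -0.35 -0.51] Fn 0.51 rot err 0.42
```

Call:
carry_out(
  commands=[
    {"x":0,"y":0,"z":0.01,"ax":0,"ay":0,"az":0,"grip":-1},
    {"x":0,"y":0,"z":0.02,"ax":0,"ay":0,"az":0,"grip":-1},
    {"x":0,"y":0,"z":0.03,"ax":0,"ay":0,"az":0,"grip":-1},
    {"x":0,"y":0,"z":0.03,"ax":0,"ay":0,"az":0,"grip":-1},
    {"x":0,"y":0,"z":0.03,"ax":0,"ay":0,"az":0,"grip":-1},
  ],
)

```text
time_s: 8.8
tool_pos: [0.5103, -0.2348, 0.2453]
tcp_rot: [-0.042, 0.976, 0.007, 0.214]
force: [-0.4, -0.7, -0.9]
gripper_width: 0.0213
grip_force: 62.2
```

```bash
python3 st.py
```

```text
8.8 tool rel pad in tool mm [  -0.2   -1.9 -144.4] force in tool [-0.01 -0.68 -1.04] Fn 1.05 rot err 0.42
```

Call:
carry_out(
  commands=[
    {"x":0,"y":0,"z":0.007,"ax":0,"ay":0,"az":0,"grip":-1},
    {"x":0,"y":0,"z":0.014,"ax":0,"ay":0,"az":0,"grip":-1},
    {"x":0,"y":0,"z":0.02,"ax":0,"ay":0,"az":0,"grip":-1},
    {"x":0,"y":0,"z":0.02,"ax":0,"ay":0,"az":0,"grip":-1},
    {"x":0,"y":0,"z":0.02,"ax":0,"ay":0,"az":0,"grip":-1},
  ],
)

```text
time_s: 9.3
tool_pos: [0.5116, -0.2348, 0.2426]
tcp_rot: [-0.042, 0.976, 0.007, 0.214]
force: [0.1, 0.1, -2.6]
gripper_width: 0.0212
grip_force: 62.2
```

```bash
python3 st.py
```

```text
9.3 tool rel pad in tool mm [  -0.3   -1.9 -141.4] force in tool [0.23 0.1  0.67] Fn -0.67 rot err 0.42
```

Call:
carry_out(
  commands=[
    {"x":0,"y":0,"z":0.007,"ax":0,"ay":0,"az":0,"grip":-1},
    {"x":0,"y":0,"z":0.014,"ax":0,"ay":0,"az":0,"grip":-1},
    {"x":0,"y":0,"z":0.014,"ax":0,"ay":0,"az":0,"grip":-1},
    {"x":0,"y":0,"z":0.014,"ax":0,"ay":0,"az":0,"grip":-1},
  ],
)

```text
time_s: 9.7
tool_pos: [0.5126, -0.2348, 0.241]
tcp_rot: [-0.042, 0.976, 0.007, 0.215]
force: [-1.1, -0.5, 0.9]
gripper_width: 0.0214
grip_force: 62.5
```

```bash
python3 st.py
```

```text
9.7 tool rel pad in tool mm [  -0.5   -2.  -139.6] force in tool [-0.15 -0.38 -3.05] Fn 3.05 rot err 0.43
```

Call:
carry_out(
  commands=[
    {"x":0,"y":0,"z":0.007,"ax":0,"ay":0,"az":0,"grip":-1},
    {"x":0,"y":0,"z":0.01,"ax":0,"ay":0,"az":0,"grip":-1},
    {"x":0,"y":0,"z":0.01,"ax":0,"ay":0,"az":0,"grip":-1},
    {"x":0,"y":0,"z":0.01,"ax":0,"ay":0,"az":0,"grip":-1},
  ],
)

```text
time_s: 10.1
tool_pos: [0.5132, -0.2347, 0.2396]
tcp_rot: [-0.042, 0.976, 0.007, 0.214]
force: [-0.9, 0.0, 2.5]
gripper_width: 0.0216
grip_force: 62.5
```

```bash
python3 st.py
```

```text
10.1 tool rel pad in tool mm [  -0.4   -2.  -138. ] force in tool [-1.06  0.06 -4.39] Fn 4.38 rot err 0.43
```

Call:
carry_out(
  commands=[
    {"x":0,"y":0,"z":0.002,"ax":0,"ay":0,"az":0,"grip":-1},
    {"x":0,"y":0,"z":0.002,"ax":0,"ay":0,"az":0,"grip":-1},
    {"x":0,"y":0,"z":0.002,"ax":0,"ay":0,"az":0,"grip":-1},
  ],
)

```text
time_s: 10.4
tool_pos: [0.5133, -0.2347, 0.2393]
tcp_rot: [-0.042, 0.976, 0.007, 0.214]
force: [-0.5, 0.3, 2.8]
gripper_width: 0.0215
grip_force: 62.5
```

```bash
python3 st.py; python3 - <<'E'
from h import *
s=readout.sense();S=camera_params('side')
F=[];ims=[]
for i in range(8):
    ims.append(snapshot('side')[:,:,::-1].astype(float)); F.append(readout.sense()['force'])
k=np.load('pad.npz');F=np.array(F)+[0,0,1.9];print('Fn',(F@k['n']).round(2),(F@k['n']).mean(),F.mean(0))
im=np.mean(ims,0).astype(np.uint8)
big=crop(im,260,205,64,60,10);cv2.imwrite('pics/c8.png',big)
w=camera_params('wrist');cv2.imwrite('pics/w8.png',snapshot('wrist')[:,:,::-1])
E
```

```text
10.4 tool rel pad in tool mm [  -0.4   -2.  -137.7] force in tool [-1.58  0.35 -4.42] Fn 4.41 rot err 0.43
Fn [4.2  2.45 3.45 4.42 3.34 4.07 4.05 3.58] 3.695718688360487 [-1.15142118 -0.1742905   3.53564613]
```

View pics/c8.png

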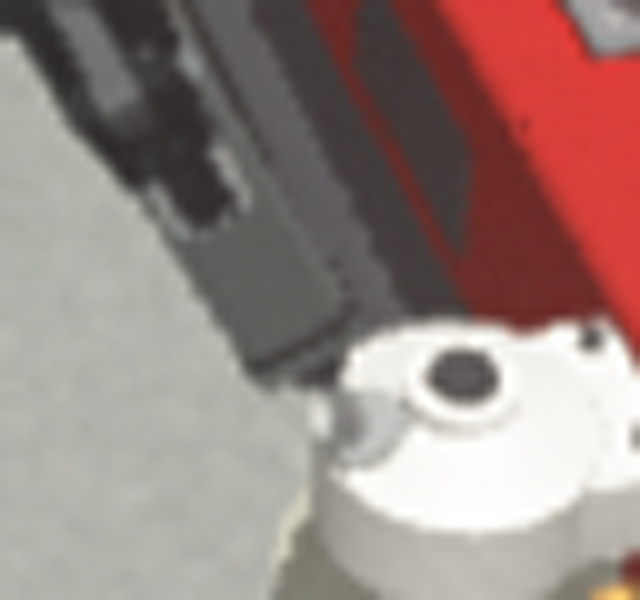

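The crop shows the probe meeting the pad at about (345,430), while the pad centre should be near (369,433). That may be several mm off centre towards the front left, so I'll check it numerically in each camera.

```bash
python3 - <<'E'
from h import *
k=np.load('pad.npz');pad,n=k['pad'],k['n'];X=k['R'][:,0];Y=k['R'][:,1]
th=np.linspace(0,2*np.pi,48,endpoint=False)
def ring(c,r): return np.array([c+r*(np.cos(t)*X+np.sin(t)*Y) for t in th])
def samp(g,p,pts):
    q=proj(p,pts).astype(np.float32); return cv2.remap(g,q[:,0].reshape(1,-1),q[:,1].reshape(1,-1),cv2.INTER_LINEAR)[0]
V=[('side0',camera_params('side'),'pics/side0.png'),('t0',camera_params('top'),'pics/top0.png'),('w5',dict(np.load('w5.npz')),'pics/w5.png'),('w6',dict(np.load('w6.npz')),'pics/w6.png')]
for nm,p,f in V:
    g=cv2.imread(f,0).astype(np.float32); best=[]
    for dx in np.arange(-8,8.1,.5):
        for dy in np.arange(-8,8.1,.5):
            c=pad+(dx*X+dy*Y)/1000
            i=np.hstack([samp(g,p,ring(c,r)) for r in(.004,.008,.011)]);o=samp(g,p,ring(c,.0150))
            best.append((np.clip(o,0,255).mean()-i.mean()-0.5*i.std()-.5*o.std(),dx,dy))
    best.sort(reverse=True); print(nm,[tuple(round(float(v),1) for v in b) for b in best[:3]],proj(p,pad).round(1))
# pen FK tip in side
s=readout.sense();r=R.from_quat(s['tcp_rot']);S=V[0][1]
for x in (0,-.003,.003): print('tip FK x off',x,((proj(S,s['tool_pos']+r.apply([x,0,.1375]))-[260,205]+.5)*10).round(0), 'bar bottom',((proj(S,s['tool_pos']+r.apply([x,0,.099]))-[260,205]+.5)*10).round(0))
print('y+3mm',((proj(S,s['tool_pos']+r.apply([0,.003,.1375]))-[260,205]+.5)*10).round(0))
print('pad ring side', ((proj(S,ring(pad,.013)[::12])-[260,205]+.5)*10).round(0).tolist())
E
```

```text
side0 [(10.8, -6.5, -2.5), (10.5, -6.0, -2.5), (10.5, -6.5, -3.0)] [[294.8 247.6]]
t0 [(10.2, -4.0, 3.0), (10.1, -4.0, 2.5), (9.9, -4.5, 3.0)] [[347.8 164.8]]
w5 [(-5.2, 2.0, 0.0), (-5.5, 2.0, 0.5), (-5.6, 2.0, -0.5)] [[206.3 200.4]]
w6 [(-1.5, 2.0, -0.5), (-1.6, 2.0, 0.0), (-1.9, 2.0, -1.0)] [[290.9 198.4]]
tip FK x off 0 [[356. 435.]] bar bottom [[304. 353.]]
tip FK x off -0.003 [[366. 429.]] bar bottom [[314. 347.]]
tip FK x off 0.003 [[347. 440.]] bar bottom [[294. 358.]]
y+3mm [[353. 427.]]
pad ring side [[311.0, 453.0], [337.0, 398.0], [395.0, 408.0], [369.0, 464.0]]
```

```bash
python3 - <<'E'
from h import *
k=np.load('pad.npz');pad,n=k['pad'],k['n'];X=k['R'][:,0];Y=k['R'][:,1]
S=camera_params('side');F=[];A=[]
for i in range(10): A.append(snapshot('side')[:,:,::-1].astype(float));F.append((readout.sense()['force']+[0,0,1.9])@n)
print('Fn',np.mean(F))
s=readout.sense();r=R.from_quat(s['tcp_rot']);t=s['tool_pos']
W=camera_params('wrist');wi=snapshot('wrist')[:,:,::-1].copy()
im=np.mean(A,0).astype(np.uint8);cv2.imwrite('pics/s9.png',im);cv2.imwrite('pics/w9.png',wi)
th=np.linspace(0,2*np.pi,40)
def circ(c,ra,rr=r): return np.array([c+rr.apply([ra*np.cos(a),ra*np.sin(a),0]) for a in th])
def draw(big,p,x,y,sc,pts,col):
    q=((proj(p,pts)-[x,y]+.5)*sc).astype(int);cv2.polylines(big,[q.reshape(-1,1,2)],False,col,1)
x,y,sc=268,222,8
def pad_(b,p,x,y,sc): draw(b,p,x,y,sc,circ(pad,.013,R.from_matrix(k['R'])),(0,180,0));draw(b,p,x,y,sc,circ(pad,.001,R.from_matrix(k['R'])),(0,180,0))
def pen(b,p,x,y,sc):
    T=lambda l:t+r.apply(l)
    for z in(.1375,.110): draw(b,p,x,y,sc,circ(T([0,0,z]),.004),(0,0,255))
    for z in(.109,.099): draw(b,p,x,y,sc,circ(T([0,0,z]),.010),(255,0,255))
    q=[(16,11),(16,-11),(-16,-11),(-16,11),(16,11)]
    draw(b,p,x,y,sc,np.array([T([a/1000,c/1000,.099]) for a,c in q]),(255,0,0))
    for a,c in q[:4]: draw(b,p,x,y,sc,np.array([T([a/1000,c/1000,.099]),T([a/1000,c/1000,.05])]),(255,0,0))
cr=lambda i:crop(i,x,y,50,37,sc)[:296]
a=cr(im);b=a.copy();pad_(b,S,x,y,sc);pen(b,S,x,y,sc)
c=cr(cv2.imread('pics/side0.png'));pad_(c,S,x,y,sc)
pw=proj(W,pad)[0].astype(int);x2,y2=pw[0]-50,pw[1]-37
d=crop(wi,x2,y2,100,74,4);pad_(d,W,x2,y2,4);pen(d,W,x2,y2,4)
cv2.imwrite('pics/c9.png',np.vstack([np.hstack([a,b]),np.hstack([c,d])]))
E
```

```text
Fn 3.7352864998878084
```

View pics/c9.png

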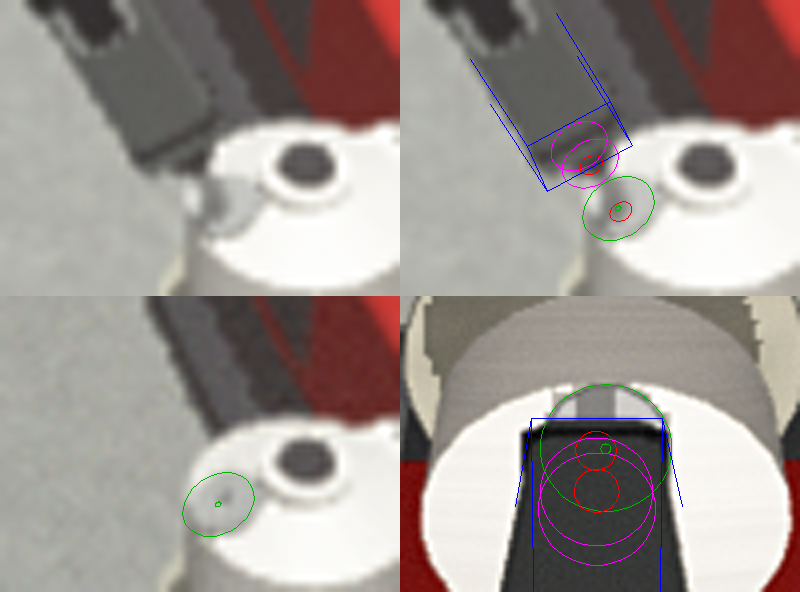

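The composite shows the pad mark in the clean side view at about (226,497), versus the projected (218,504). In the wrist panel the probe's shadow stripe on the pad is centred at about x=595, so sideways alignment is good. Along the pen's tilt direction it is still uncertain, so I'll measure the tip numerically in the free-air side image.

```bash
python3 - <<'E'
from h import *
np.set_printoptions(linewidth=200)
S=camera_params('side');w4=dict(np.load('w4.npz'))
a=cv2.imread('pics/s4.png',0).astype(np.float32);z0=cv2.imread('pics/side0.png',0).astype(np.float32)
r=R.from_quat(w4['q']);t=w4['tool']
# express image in tool x / z mm at tool y=0
xs=np.arange(-24,25,3);zs=np.arange(60,172,4)
for nm,g in(('s4',a),('bg',z0)):
    q=proj(S,np.array([t+r.apply([x/1000,0,z/1000]) for z in zs for x in xs])).astype(np.float32)
    v=cv2.remap(g,q[:,0].reshape(len(zs),-1),q[:,1].reshape(len(zs),-1),cv2.INTER_LINEAR).astype(int)
    print(nm,'cols x',xs.tolist())
    for z,row in zip(zs,v): print(z,row)
print('pad mark tri side+top', )
E
```

```text
s4 cols x [-24, -21, -18, -15, -12, -9, -6, -3, 0, 3, 6, 9, 12, 15, 18, 21, 24]
60 [177 173 134  99  92  92  92  92  93  92  92  90  95 125 166 172 173]
64 [175 166 123  99  97  90  94  92  93  94  93  92  95 130 167 173 172]
68 [173 165 118 100  96  90  94  93  92  97  92  92  93 129 173 173 170]
72 [172 169 116  98  91  90  94  92  94  94  92  89  93 126 169 173 171]
76 [174 165 121  99  92  91  92  92  94  94  90  93  96 131 169 174 173]
80 [176 172 112  97  93  92  93  93  92  92  90  91  96 140 173 174 171]
84 [176 170 120  97  93  93  93  91  94  95  93  93  95 133 173 176 173]
88 [177 171 121  89  93  91  92  88  90  92  94  92  89 118 167 175 174]
92 [176 174 128  71  79  79  74  78  69  80  84  78  78 102 161 170 172]
96 [175 174 137  76  77  72  77  73  69  73  69  74  72 113 164 176 173]
100 [175 175 151 107  94  91  91  90  87  86  88  89  92 135 170 176 175]
104 [176 174 163 137 115  87  82  87  82  86 100 110 122 154 177 175 173]
108 [178 176 175 173 160 112  71  66  68  74 120 148 166 175 181 179 177]
112 [180 176 178 179 179 174  88  75  78  97 138 175 175 176 180 180
[... 2505 characters left out ...]
169 169 167]
136 [169 170 169 169 167 166 168 169 168 163 162 165 164 167 168 170 171]
140 [169 169 168 170 169 167 169 169 169 163 164 164 165 166 168 172 173]
144 [168 168 169 169 171 170 169 169 166 166 161 165 169 167 171 170 168]
148 [168 169 170 170 169 170 169 168 166 167 166 166 167 170 172 171 169]
152 [168 169 169 167 169 173 170 168 167 173 169 167 168 171 170 170 167]
156 [169 167 167 169 170 170 168 166 167 167 166 168 169 168 167 166 167]
160 [163 166 165 166 167 169 170 168 169 168 166 167 168 167 169 168 167]
164 [167 169 165 165 163 168 169 168 169 169 170 171 170 167 169 168 168]
168 [168 170 169 168 166 169 169 167 171 170 171 172 171 168 167 168 166]
pad mark tri side+top
```

The free-air side image settles it. The probe end lies at tool z ≈ 140.5 mm and x ≈ −1.3 mm with no tilt, so the pen sits in the grip as assumed. Combining the views, the tip is about 3 mm off centre, mostly in −y, which is inside the 8 mm tolerance. I'll back off, shift 2 mm sideways, press again gently to half-way, then hold.

Call:
carry_out(
  commands=[
    {"x":0,"y":0,"z":-0.025,"ax":0,"ay":0,"az":0,"grip":-1},
    {"x":0,"y":0,"z":-0.05,"ax":0,"ay":0,"az":0,"grip":-1},
    {"x":-0.004,"y":0.015,"z":-0.05,"ax":0,"ay":0,"az":0,"grip":-1},
    {"x":-0.004,"y":0.015,"z":-0.05,"ax":0,"ay":0,"az":0,"grip":-1},
    {"x":-0.004,"y":0.015,"z":-0.04,"ax":0,"ay":0,"az":0,"grip":-1},
    {"x":-0.004,"y":0.015,"z":-0.03,"ax":0,"ay":0,"az":0,"grip":-1},
    {"x":-0.004,"y":0.015,"z":-0.022,"ax":0,"ay":0,"az":0,"grip":-1},
    {"x":-0.004,"y":0.015,"z":-0.015,"ax":0,"ay":0,"az":0,"grip":-1},
    {"x":-0.004,"y":0.015,"z":-0.008,"ax":0,"ay":0,"az":0,"grip":-1},
    {"x":-0.004,"y":0.015,"z":0,"ax":0,"ay":0,"az":0,"grip":-1},
    {"x":-0.004,"y":0.015,"z":0.005,"ax":0,"ay":0,"az":0,"grip":-1},
    {"x":-0.004,"y":0.015,"z":0.005,"ax":0,"ay":0,"az":0,"grip":-1},
  ],
)

```text
time_s: 12.6
tool_pos: [0.5138, -0.2323, 0.2388]
tcp_rot: [-0.042, 0.976, 0.007, 0.214]
force: [-1.7, 0.3, 1.3]
gripper_width: 0.021
grip_force: 62.7
```

Call:
carry_out(
  commands=[
    {"x":0,"y":0,"z":0,"ax":0,"ay":0,"az":0,"grip":-1},
    {"x":0,"y":0,"z":0,"ax":0,"ay":0,"az":0,"grip":-1},
    {"x":0,"y":0,"z":0,"ax":0,"ay":0,"az":0,"grip":-1},
    {"x":0,"y":0,"z":0,"ax":0,"ay":0,"az":0,"grip":-1},
    {"x":0,"y":0,"z":0,"ax":0,"ay":0,"az":0,"grip":-1},
    {"x":0,"y":0,"z":0,"ax":0,"ay":0,"az":0,"grip":-1},
    {"x":0,"y":0,"z":0,"ax":0,"ay":0,"az":0,"grip":-1},
    {"x":0,"y":0,"z":0,"ax":0,"ay":0,"az":0,"grip":-1},
    {"x":0,"y":0,"z":0,"ax":0,"ay":0,"az":0,"grip":-1},
    {"x":0,"y":0,"z":0,"ax":0,"ay":0,"az":0,"grip":-1},
  ],
)

```text
time_s: 13.6
tool_pos: [0.5139, -0.2323, 0.2387]
tcp_rot: [-0.042, 0.976, 0.007, 0.214]
force: [-2.3, 0.6, 2.3]
gripper_width: 0.021
grip_force: 62.7
```

Call:
carry_out(
  commands=[
    {"x":0,"y":0,"z":0,"ax":0,"ay":0,"az":0,"grip":-1},
    {"x":0,"y":0,"z":0,"ax":0,"ay":0,"az":0,"grip":-1},
    {"x":0,"y":0,"z":0,"ax":0,"ay":0,"az":0,"grip":-1},
    {"x":0,"y":0,"z":0,"ax":0,"ay":0,"az":0,"grip":-1},
    {"x":0,"y":0,"z":0,"ax":0,"ay":0,"az":0,"grip":-1},
    {"x":0,"y":0,"z":0,"ax":0,"ay":0,"az":0,"grip":-1},
    {"x":0,"y":0,"z":0,"ax":0,"ay":0,"az":0,"grip":-1},
    {"x":0,"y":0,"z":0,"ax":0,"ay":0,"az":0,"grip":-1},
    {"x":0,"y":0,"z":0,"ax":0,"ay":0,"az":0,"grip":-1},
    {"x":0,"y":0,"z":0,"ax":0,"ay":0,"az":0,"grip":-1},
  ],
)

```text
time_s: 14.6
tool_pos: [0.5139, -0.2323, 0.2387]
tcp_rot: [-0.042, 0.976, 0.007, 0.214]
force: [-3.3, 0.9, 1.7]
gripper_width: 0.0211
grip_force: 62.7
```

```bash
python3 st.py; python3 - <<'E'
from h import *
n=np.load('pad.npz')['n'];F=[]
for i in range(10): snapshot('side');F.append((readout.sense()['force']+[0,0,1.9])@n)
print('Fn',np.mean(F),np.min(F),np.max(F),readout.sense()['gripper_width'],readout.sense()['time_s'])
E
```

```text
14.6 tool rel pad in tool mm [  -0.8    0.4 -136.8] force in tool [ 1.4   1.15 -4.6 ] Fn 4.6 rot err 0.42
Fn 4.394691030488481 3.6667046106781664 5.38008902525915 0.021504749786508258 15.1
```

The push reads 4.4 N, which puts the probe about 4 mm in, and it has held steady for over 2 s. The pen is square to the pad within 0.5° and the grip is firm, so I'm handing in.

```bash
python3 -c "
from rig import workorder
print(workorder.sign_off())"
```

```text
the job is handed in; nothing more can be done
None
```

I handed the job in with the pen held on the right spindle's pad, the one the selector leans to: about 4.4 N of push, the probe about 4 mm in and the tip an estimated 3 mm or less off centre; `sign_off()` returned no verdict.

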